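Lock a tub shaker's clamp bar with a hairpin clip

ROBOT

A 6-joint arm with a two-finger parallel gripper is mounted at the origin on a cart in front of the work surface, level with it; the furniture and walls round the work are solid. World frame = base frame: x ahead of the robot, y to its left, z up, the work surface at z = 0. Lengths are in m, angles in rad, forces in N, time in s.
With the tool pointing down it reaches from about 0.275 to 0.825 m from the base axis. Payload 4.9 kg.
Tool frame: the origin (TCP) lies on the centre line of the jaws, within the pads' length; the fingertips stand manip.tip_reach ahead of it and the grasp point (between the pads) lies 2 mm behind it (manip.tip_reach is the distance from the TCP to the fingertips, in m); z points along the fingers, y is the line along which they close (so a half turn about z gives the same grasp; the last joint's range is limited). The gripper opens to 85 mm and grips with 20 to 120 N. Pads are 22 mm wide; open, the fingers measure 114 mm over their backs; the gripper's body (76 mm by 85 mm) begins 54 mm behind the grasp point. The pads swing forward as they close: fully open they stand 13 mm farther back than shut.
Start: joints at [1.129, 0.326, -0.193, 1.052, 0, 1.437], TCP at [0.167, 0.524, 0.248] pointing down, gripper open.
Joint ranges: [-2.65, 2.65], [-0.97, 1.79], [-1.3, 1.35], [-1.93, 2.1], [-1.47, 1.37], [-3.14, 3.14]. Speed limits (rad/s): [2.57, 2.57, 3.14, 3.14, 3.14, 3.14].

INTERFACE

Orientations are given as a rotation vector (axis times angle).
In Python, from plant import manip, imaging gives the robot as it stands. The module is installed in compiled form; this text tells all that it offers.
- The arm moves only by the tool apply_moves, never from a script. Its argument "moves" is a list of rows, each an object with "xyz": the shift along the tool's x, y, z in units of 0.04 m (1.0 is 0.04 m), a list of three; "rotation": the turn, a rotation vector about the tool's x, y, z in units of 0.08 rad (1.0 is 0.08 rad), a list of three. In form: [{"xyz": [dx, dy, dz], "rotation": [ax, ay, az]}, ...]. A call has 1 to 5 rows; each row shifts and turns the commanded pose from where the row before left it, along the tool's axes as they then stand; what a row does not reach is not made up. A row lasts 1/8 s, in which the tool goes at most 62.5 mm and 10.7 degrees, less where a joint would pass 70% of its speed; a pose out of reach is approached as far as the arm can. A call with a number of a shift or a turn outside -1 to 1 is refused whole. A call with a gripper value outside its range is refused whole. "hand" is the opening, from 0 (shut) to 1 (fully open), set as the call begins (left out, the last holds). The fingers move at their own pace and stop on an object; "force" is the grip in N (left out, the last holds). Time passes only in rows, so rows that do not move let the fingers close. It gives the time, the measured TCP pose, the force, the opening and the grip force at its end, in the units of the state.
- manip.sense(): the state, without advancing time (a new reading comes with each control period).
- imaging.grab_frame(name): name is "side" or "top"; returns (picture, depth): 420x560x3 uint8, blue, green, red; 420x560 float32, m along the optical axis (not along the pixel's ray), 0 where there is no reading.
- imaging.camera_info(name): a dict with "vertical_fov" (degrees; the focal length in pixels is half the picture's height over the tangent of half this angle, whatever the lens; pixels are square), "cx", "cy" (the principal point, pixels), "D" ([k1, k2, p1, p2, k3] as OpenCV has them; the pictures are not rectified), "cam_to_world" (4x4, takes a point from camera to world coordinates). Camera axes: x right, y up, looking along -z (the intrinsics and any distortion apply to the point x, -y, -z); pixel columns grow to the right and rows downward; lengths in m; the calibration is good to about 2 mm. A picture is of the moment at which its call begins. camera_info takes no time and is no camera call.
- manip.job_done(): hands the job in; it is judged then, once.
The state is a dict: "time_s": time; "qpos": joint angles; "qd": joint speeds; "joint_efforts": joint torques, N m; "position": TCP position; "orientation": TCP orientation; "wrist_force": force on the tool from outside, world axes, zero at the start; "torque": the same for the moment, N m; "finger_gap": finger opening in m; "grip_force": force on a finger pad.
Only numpy, scipy, OpenCV 4.12 (cv2) and the standard library are available. Lean on these libraries where they do the work, as an engineer would, in place of code of your own. Each camera call takes 0.05 s, during which the arm holds its last target. There are 200 camera calls.

TASK

Get the paint tub ready for shaking: swing the shaker's raised clamp bar gently down until its rubber pad rests on the tub's lid and its forked end straddles the upright stud. Then pick up the hairpin clip and slide its straight leg through the stud's cross hole, feeling your way without forcing it, until the bowed leg snaps over the stud and hugs it; leave the clip fully home and disturb nothing else.

Things in the scene. Friction and masses are not known exactly. Their poses are not given: they have to be found in the camera images.
- shaker: Heavy bench tub shaker, immovable: grey housing 180 x 250 mm, aluminium platform 52 mm high with a white lidded tub between four rubber pegs. Origin: centre of its underside on the bench; x points from its front (control panel, robot side) to its back, y to its left, z up. Hinge bracket (two dark cheeks, 50 mm over all, 160 mm high) at y = +88 mm, upright steel stud at y = -85 mm.
- bar_hinge (a point): Hinge axis of the clamp bar, at x = 0, y = +88, z = 145.5 mm of the shaker, axis along the shaker's x. The flat aluminium bar is 36 mm wide, 8 mm thick (axis in its mid thickness) and reaches 193 mm from the hinge; its last 37 mm are forked (slot 20 mm wide, tines 8 mm), and the fork passes over the stud. A rubber pad under it, 88 mm from the hinge, gives about 3 N per mm.
- clamp_bar (a joint): Angle of the clamp bar, rad: 0 when down and level, pad on the tub's lid (it then runs from the hinge to the shaker's -y, its top 149.5 mm over the bench); grows as its free end rises (start 0.75 to 1.1). The hinge is stiff: the bar stays where it is left, and about 3 N on its upper face swing it down.
- bar_press (a point): Point on the upper face of the clamp bar, mid width, 135 mm from the hinge: where to push it down. Moves with the bar.
- stud_mid (a point): Middle of the stud's cross hole if the stud stood exactly upright: x = 0, y = -85, z = 164 mm of the shaker (14 mm over the lowered bar); axes as the shaker's. Round shank 16 mm; the stud ends 14 mm over the hole. The hole runs right through along x, 5.5 mm wide and high, countersunk to 7 mm at both mouths.
- stud_foot (a point): Pivot at the stud's foot, 98 mm under the hole, axis along the shaker's x. The stud swings loosely on it between two stops, 0.06 rad to either side, and flops against one of them by its own weight: the hole really lies about 6 mm off point stud_mid along the shaker's y, to the one side or the other (not measured: look or feel). Well under 1 N sideways moves it; along x it is rigid.
- clip: Hairpin (hitch pin) clip of 4 mm spring wire, 106 mm long, 50 to 75 g, lying flat on the bench. Origin: middle of its loop end, at the underside; x along the legs, z up; the wire's axis is 5 mm over the underside. The loop's two straight sides (y = +8 and -8, x = -14 to +14 mm) wear black rubber sleeves 10 mm thick: grip them there, 26 mm over all along y.
- clip_tip (a point): Rounded tip of the clip's straight leg, at x = 83.5, y = -8, z = 5 mm of the clip. The leg runs straight along y = -8 mm from its sleeve to here; 4 mm thick, the last 6 mm only 3 mm.
- clip_seat (a point): Point where the stud's axis lies when the clip is fully home: x = 38, y = -8, z = 5 mm of the clip, on the axis of the straight leg.
- clip_leg (a joint): Angle by which the clip's bowed leg is sprung away from the straight leg, rad: 0 at rest and when it hugs the stud, about 0.14 while the shank passes its throat. It starts at the y = +8 mm sleeve; its flared tip is at x = 64, y = +6 mm. Spring 0.7 Nm/rad; pushing it over the shank takes about 5 to 12 N, which drop as it snaps home; then the clip meets a hard stop.
- tub: The lidded white paint tub on the shaker's platform, 115 mm diameter, 83 mm tall, origin at the centre of its underside.
- flow_cup: Metal flow cup on three thin legs, 61 mm wide, 90 mm tall, origin at the centre of its underside. Bystander.
- beaker: White plastic beaker, 59 mm wide, 67 mm tall, origin at the centre of its underside. Bystander.
- film_applicator: Steel film applicator, a square frame 79 x 90 mm, 32 mm high, origin at the centre of its underside. Bystander.
- wash_bottle: White wash bottle with a bent spout, 64 x 83 mm, 182 mm tall, origin at the centre of its underside. Bystander.

How it is judged:
By the outcome, as a careful person would: the job done as asked, in the order asked, and still so for the second after the job is handed in, with the robot touching nothing.
It also fails if it takes over 72 s, if anything falls off the work surface, if the arm or the gripper's body presses on something with over 40 N, if the wrist force passes 120 N, or if a joint passes its speed limit or range.

## Working session

There is one attempt and no reset: what is moved stays moved. The work goes in short steps, Python scripts to look and compute and a tool call to move; the robot and the scene stay as the last step left them, time stands still between calls to the robot, and variables do not carry over. Pictures are saved under pics/ and viewed, at most 10 in all, crops included, and the job is handed in when it is done.

Besides the shell and the picture viewer there is one more tool, called after "Request:" as name(argument=value, ...) on one line, values as JSON. apply_moves: Moves the arm, as the interface text tells. Shifts and turns lie within -1 to 1; 1 stands for 0.04 m of shift or 0.08 rad of turn. Its arguments: {"type":"object","properties":{"moves":{"type":"array","items":{"type":"object","properties":{"xyz":{"type":"array","items":{"type":"number","minimum":-1,"maximum":1}},"rotation":{"type":"array","items":{"type":"number","minimum":-1,"maximum":1}}}}},"hand":{"type":"number"},"force":{"type":"number"}},"required":["moves"]}

```bash
mkdir -p pics; cat > h.py <<'E'
import numpy as np, cv2
from plant import manip, imaging
def cam(n):
    i=imaging.camera_info(n); f=210/np.tan(np.radians(i['vertical_fov'])/2)
    K=np.array([[f,0,i['cx']],[0,f,i['cy']],[0,0,1.]]); return K,np.array(i['D'],float),np.array(i['cam_to_world'])
def ray(n,uv):
    K,D,T=cam(n); p=cv2.undistortPoints(np.array(uv,float).reshape(-1,1,2),K,D).reshape(-1,2)
    d=np.c_[p[:,0],-p[:,1],-np.ones(len(p))]
    return T[:3,3],d@T[:3,:3].T
def onz(n,uv,z):
    o,d=ray(n,uv); return o+d*((np.asarray(z)-o[2])/d[:,2])[:,None]
def deep(n,uv,dep):
    o,d=ray(n,uv); return o+d*np.asarray(dep).reshape(-1,1)
def proj(n,P):
    K,D,T=cam(n); p=(np.atleast_2d(P)-T[:3,3])@T[:3,:3]
    return cv2.projectPoints(p*[1,-1,-1],np.zeros(3),np.zeros(3),K,D)[0].reshape(-1,2)
E
python3 - <<'E'
from h import *
for n in ('top','side'):
    im,d=imaging.grab_frame(n); cv2.imwrite(f'pics/{n}0.png',im); np.save(f'{n}0.npy',d)
    print(n,cam(n)[2].round(3).tolist(),cam(n)[0][0,0])
print(manip.sense(), manip.tip_reach)
E
```

```text
top [[0.017, 0.977, -0.214, 0.183], [-1.0, 0.017, -0.001, 0.051], [0.002, 0.214, 0.977, 1.594], [0.0, 0.0, 0.0, 1.0]] 499.90759650984353
side [[0.971, 0.153, -0.183, 0.298], [-0.238, 0.665, -0.708, -0.745], [0.014, 0.731, 0.682, 0.9], [0.0, 0.0, 0.0, 1.0]] 398.3703869750154
{'time_s': 0.1, 'qpos': array([ 1.12880019e+00,  3.26858145e-01, -1.93481419e-01,  1.05204521e+00,
        2.24995179e-05,  1.43661139e+00]), 'qd': array([ 1.73136035e-04, -8.82861971e-04,  3.12432121e-03,  6.75992534e-04,
        1.70490038e-03,  6.43309292e-05]), 'joint_efforts': array([ 2.52490536e-04, -4.44238544e+01,  2.63037837e+01,  7.88823003e-03,
       -1.95400935e-04,  7.68457085e-06]), 'position': array([0.16639029, 0.52369231, 0.24758741]), 'orientation': array([-4.81529549e-01, -3.10399050e+00,  2.38190213e-03]), 'wrist_force': array([0.0402369 , 1.09303656, 0.14530386]), 'torque': array([-0.02774219,  0.01841292,  0.04745275]), 'grip_force': 0.0, 'finger_gap': 0.08530627578045402} 0.017
```

View pics/top0.png

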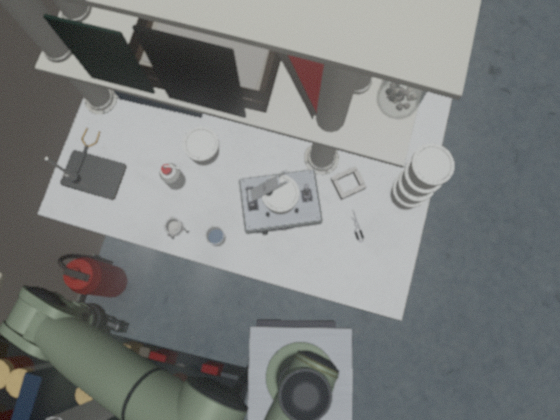

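View pics/side0.png

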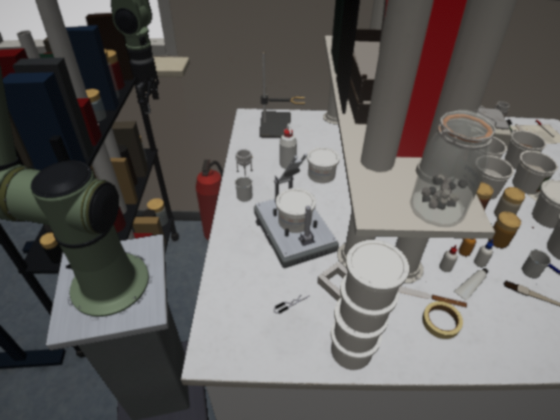

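The top view shows the shaker at about (281,201), the clip at about (357,228) and the applicator at (348,183). In the side view, the shaker is at (295,228), the stud at about (308,235) and the clip at (290,303). Next I'll enlarge the areas that matter.

```bash
python3 - <<'E'
from h import *
t=cv2.imread('pics/top0.png');s=cv2.imread('pics/side0.png')
a=cv2.resize(t[160:240,230:330],(400,320),interpolation=cv2.INTER_CUBIC)   #4x
b=cv2.resize(t[205:245,340:380],(280,280),interpolation=cv2.INTER_CUBIC)  #7x
c=cv2.resize(s[150:265,250:345],(380,460),interpolation=cv2.INTER_CUBIC) #4x
d=cv2.resize(s[285:320,265:320],(385,140)[:2] if 0 else (220,140),interpolation=cv2.INTER_CUBIC) #4x
o=np.zeros((600,800,3),np.uint8); o[:320,:400]=a;o[320:600,:280]=b;o[:460,400:780]=c;o[460:600,400:620]=d
cv2.imwrite('pics/c1.png',o)
for n,uv in (('top',[(357,228),(281,201),(241,179),(317,170),(322,222),(246,232)]),('side',[(290,303)])): print(onz(n,uv,np.zeros(len(uv))).round(3).tolist())
E
```

```text
[[0.47, -0.18, 0.0], [0.555, 0.069, 0.0], [0.628, 0.202, 0.0], [0.663, -0.049, 0.0], [0.488, -0.066, 0.0], [0.451, 0.18, 0.0]]
[[0.473, -0.175, 0.0]]
```

View pics/c1.png

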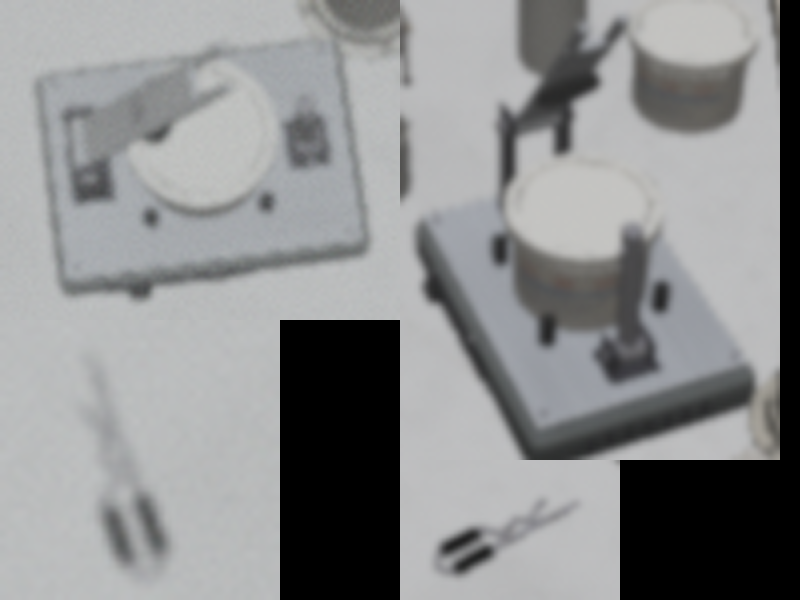

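The top crop shows the raised bar lying over the tub, the hinge at left and the stud at right, about (308,137) in the crop. The clip lies with its loop towards the robot and its legs pointing away. The side crop shows the stud top at side px (308,207) and the straight-leg tip at about (309.5,296), with the straight leg coming from the right-hand sleeve.

```bash
cat >> h.py <<'E'
def seg(n,d,zlo,zhi,box):
    v,u=np.nonzero(d>0); P=deep(n,np.c_[u,v],d[v,u])
    m=(P[:,2]>zlo)&(P[:,2]<zhi)&(P[:,0]>box[0])&(P[:,0]<box[1])&(P[:,1]>box[2])&(P[:,1]<box[3])
    return P[m],np.c_[u,v][m]
E
python3 - <<'E'
from h import *
t=cv2.imread('pics/top0.png');s=cv2.imread('pics/side0.png');dt=np.load('top0.npy');ds=np.load('side0.npy')
# bench height check
for n,d in(('top',dt),('side',ds)):
    P,_=seg(n,d,-.03,.03,(.38,.48,-.15,-.05)); print(n,'bench z',np.median(P[:,2]),len(P))
    P,uv=seg(n,d,.042,.062,(.42,.7,-.1,.25))
    c,wh,a=cv2.minAreaRect(P[:,:2].astype(np.float32)*1000); print(n,'plate',np.round(c,1),np.round(wh,1),a,len(P),np.median(P[:,2]))
    P,uv=seg(n,d,.135,.4,(.42,.7,-.1,.25)); 
    print(n,'high',len(P)); 
    P,uv=seg(n,d,.09,.4,(.5,.62,-.06,.01)); print(n,'stud',len(P),P[np.argsort(-P[:,2])[:6]].round(3).tolist(),uv[np.argsort(-P[:,2])[:6]].tolist())
# sleeves
for n,im,r in(('top',t,(205,245,340,380)),('side',s,(285,320,265,320))):
    g=im[r[0]:r[1],r[2]:r[3]].max(2).astype(float)
    m=(g<100).astype(np.uint8); k,l,st,ce=cv2.connectedComponentsWithStats(m)
    for i in range(1,k):
        if st[i,4]>5:
            w=np.where(l==i,120-g,0); vv,uu=np.mgrid[:g.shape[0],:g.shape[1]]
            c=(np.array([(uu*w).sum(),(vv*w).sum()])/w.sum()+[r[2],r[0]])
            print(n,st[i,4],c.round(2),onz(n,[c],[.007]).round(4).tolist())
print('tip',onz('side',[(309.5,295.75)],[.005]).round(4),onz('top',[(352.9,209.3)],[.005]).round(4))
# shelf heights
P,uv=seg('top',dt,.2,1.3,(.45,1.0,-.3,.4)); 
for x in np.arange(.45,1,.05):
    q=P[(P[:,0]>x)&(P[:,0]<x+.05)]; print(round(x,2),len(q),np.percentile(q[:,2],[1,50,99]).round(2) if len(q) else '')
E
```

```text
top bench z 0.00024442674420654953 947
top plate [566.6  77.2] [222.1 387.2] 10.369278907775879 2350 0.05231580115081502
top high 3066
top stud 55 [[0.553, -0.003, 0.183], [0.562, -0.009, 0.183], [0.565, -0.006, 0.183], [0.559, -0.003, 0.183], [0.559, 0.0, 0.18], [0.563, -0.006, 0.18]] [[305, 188], [307, 185], [306, 184], [305, 186], [304, 186], [306, 185]]
side bench z -0.00047345535354970103 1091
side plate [547.   85.6] [184.3 366.2] 11.243545532226562 1897 0.05206872826485809
side high 2184
side stud 156 [[0.558, -0.007, 0.18], [0.561, -0.007, 0.179], [0.563, -0.002, 0.179], [0.554, -0.012, 0.179], [0.556, -0.005, 0.179], [0.554, -0.004, 0.178]] [[307, 206], [308, 206], [308, 205], [306, 208], [306, 206], [305, 206]]
side 29 [279.65 305.01] [[0.4435, -0.1792, 0.007]]
side 29 [282.9  309.29] [[0.4486, -0.1938, 0.007]]
tip [[ 0.5282 -0.1682  0.005 ]] [[ 0.5304 -0.1663  0.005 ]]
0.45 0 
0.5 247 [0.2  0.25 0.33]
0.55 1730 [0.21 0.78 0.8 ]
0.6 5416 [0.33 0.79 0.8 ]
0.65 10955 [0.33 0.79 0.8 ]
0.7 18857 [0.34 0.66 0.8 ]
0.75 3431 [0.34 0.45 0.8 ]
0.8 1118 [0.34 0.44 0.47]
0.85 636 [0.34 0.45 0.45]
0.9 159 [0.44 0.45 0.45]
0.95 0
```

```bash
python3 - <<'E'
from h import *
t=cv2.imread('pics/top0.png');s=cv2.imread('pics/side0.png');dt=np.load('top0.npy');ds=np.load('side0.npy')
for n,im,d in(('top',t,dt),('side',s,ds)):
    P,uv=seg(n,d,.030,.075,(.42,.7,-.1,.25))
    m=np.zeros((420,560),np.uint8); m[uv[:,1],uv[:,0]]=1
    m=cv2.morphologyEx(m,cv2.MORPH_OPEN,np.ones((3,3)))
    k,l,st,ce=cv2.connectedComponentsWithStats(m); i=1+np.argmax(st[1:,4])
    cn=max(cv2.findContours((l==i).astype(np.uint8),0,2)[0],key=cv2.contourArea).reshape(-1,2)
    q=onz(n,cn,np.full(len(cn),.052)); c,wh,a=cv2.minAreaRect(q[:,:2].astype(np.float32)*1000); print(n,np.round(c,1),np.round(wh,1),round(a,2),st[i])
    if n=='side':
        P,uv=seg(n,d,.085,.2,(.5,.62,-.06,.01))
        for lo in (.09,.11,.13,.15,.165):
            z=P[(P[:,2]>lo)&(P[:,2]<lo+.02)]; print(lo,len(z),np.median(z,0).round(4))
g=t[205:245,340:380].max(2); print(g.min()); print(t[218:242:1,350:370].max(2))
E
```

```text
top [542.5  71.8] [182.5 247.6] 8.83 [ 239  170   83   63 2699]
side [539.3  57.4] [186.7 259.2] 8.81 [ 254  199   85   64 2480]
0.09 31 [ 0.5587 -0.0165  0.1002]
0.11 33 [ 0.559  -0.0154  0.1204]
0.13 29 [ 0.5585 -0.0144  0.1415]
0.15 35 [ 0.5592 -0.0125  0.1611]
0.165 36 [ 0.5592 -0.0103  0.1761]
91
[[187 179 173 168 170 166 174 184 189 188 189 189 188 189 188 188 189 189
  188 187]
 [188 183 175 168 163 162 167 181 187 192 187 190 189 189 185 186 187 189
  190 188]
 [188 188 182 173 163 158 166 178 187 188 188 189 189 188 189 186 187 188
  186 188]
 [190 191 186 181 166 159 163 174 186 187 190 188 189 188 189 188 184 188
  189 185]
 [189 189 188 183 169 163 168 171 181 187 190 187 188 187 189 186 186 187
  188 185]
 [191 189 190 185 170 166 170 171 174 183 188 186 187 188 186 187 188 186
  187 187]
 [189 192 189 183 174 169 171 167 169 180 188 188 188 187 186 187 187 186
  186 184]
 [190 190 190 185 175 167 167 163 165 174 184 187 188 187 187 187 186 186
  184 186]
 [188 190 189 190 183 172 168 165 164 171 180 187 187 188 186 185 185 186
  186 186]
 [191 189 189 192 187 178 167 16
[... 543 characters left out ...]
 186 186
  187 188]
 [188 191 190 188 164 120  97 122 160 165 132  95 121 159 182 187 187 188
  185 186]
 [191 191 191 188 177 134 102 107 148 166 144 104 102 143 175 186 187 188
  187 187]
 [189 190 188 191 179 150 108  95 136 165 153 117  97 127 168 185 188 188
  187 187]
 [189 190 189 189 184 164 120  95 125 160 166 136 112 132 165 182 187 187
  186 187]
 [191 187 188 188 188 176 138 111 117 152 166 155 137 148 171 185 187 187
  186 189]
 [190 190 190 190 189 187 164 137 131 156 172 170 157 164 180 186 186 189
  187 188]
 [189 189 188 189 190 186 180 164 161 164 170 171 166 171 185 187 186 186
  187 187]
 [191 188 189 188 189 191 188 183 176 172 172 174 173 180 185 186 188 187
  189 188]]
```

```bash
python3 - <<'E'
from h import *
dt=np.load('top0.npy');ds=np.load('side0.npy')
a=np.radians(8.82);c=np.array([.545,.071]);R=np.array([[np.cos(a),-np.sin(a)],[np.sin(a),np.cos(a)]])
for n,d in(('top',dt),('side',ds)):
    P,uv=seg(n,d,.165,.36,(.42,.7,-.1,.25))
    L=(P[:,:2]-c)@R; m=(abs(L[:,0])<.03)&(L[:,1]>-.06)&(L[:,1]<.085); L=L[m];z=P[m,2]
    th=np.arctan2(z-.1455,.088-L[:,1]); r=np.hypot(z-.1455,.088-L[:,1])
    k=r>.07; print(n,k.sum(),np.median(th[k]),np.percentile(th[k],[10,90]),np.percentile(r,98),np.median(L[k,0]),np.percentile(L[k,0],[3,97]))
    P,uv=seg(n,d,.12,.145,(.48,.62,.0,.14)); print('lid',P[:,:2].mean(0).round(4),(P[:,:2].min(0)+P[:,:2].max(0))/2,len(P),np.median(P[:,2]))
    for zz,box in ((.166,(.5,.62,-.06,.01)),):
        P,uv=seg(n,d,zz,.2,box); print('studtop',((P[:,:2]-c)@R).mean(0).round(4),len(P))
uv=[(356.5,235),(361.1,233.3)]; print(onz('top',uv,[.008,.008]).round(4))
for n,b in (('wash',(.5,.75,.25,.5)),('cups',(.35,.55,.2,.4))):
    P,uv=seg('side',ds,.05,.25,b); print(n,np.percentile(P,[2,50,98],axis=0).round(3).tolist() if len(P) else '')
E
```

```text
top 327 1.0138503539523083 [0.9782024  1.04715454] 0.19070264261368844 0.0003585776231163839 [-0.01532253  0.02037228]
lid [0.5388 0.0629] [0.54694879 0.07180911] 832 0.13392982974985412
studtop [ 0.0022 -0.0779] 27
side 250 0.953023599772434 [0.85387536 0.98661628] 0.1936673991939029 -0.0010551225606999044 [-0.01589244  0.01939227]
lid [0.5455 0.0676] [0.54775828 0.06871962] 880 0.1332360228501342
studtop [ 0.0019 -0.0817] 35
[[ 0.4453 -0.1765  0.008 ]
 [ 0.4511 -0.1915  0.008 ]]
wash [[0.587, 0.274, 0.052], [0.676, 0.363, 0.082], [0.747, 0.42, 0.156]]
cups [[0.403, 0.243, 0.051], [0.438, 0.301, 0.064], [0.474, 0.395, 0.091]]
```

Request:
apply_moves(moves=[{"xyz": [0, 0, -0.3], "rotation": [0, 0, -1]}, {"xyz": [-0.5, 0, -0.3], "rotation": [0, 0, -1]}, {"xyz": [-0.8, 0, -0.3], "rotation": [0, 0, -1]}, {"xyz": [-0.8, 0, -0.3], "rotation": [0, 0, -1]}, {"xyz": [-0.8, 0, 0], "rotation": [0, 0, -1]}], hand=0, force=40)

```text
time_s: 0.72
position: [0.2828, 0.5133, 0.2971]
orientation: [-0.149, 3.137, 0.002]
wrist_force: [-0.1, 0.3, 0.5]
finger_gap: -0.0001
grip_force: 0.0
```

```bash
cat >> h.py <<'E'
from scipy.spatial.transform import Rotation as Ro
def err(P,yaw_deg):
    "units to reach TCP P with tool down, tool y at yaw"
    s=manip.sense(); T=Ro.from_rotvec(s['orientation']); y=np.radians(yaw_deg)
    G=Ro.from_matrix(np.c_[[np.sin(y)*-1,np.cos(y),0],[np.cos(y),np.sin(y),0],[0,0,-1]])
    rot=(T.inv()*G).as_rotvec(); xyz=G.inv().apply(np.array(P)-s['position'])
    print('t',round(s['time_s'],2),'pos',s['position'].round(4),'d_units(goal frame)',(xyz/.04).round(2),'rot',(rot/.08).round(2),'F',s['wrist_force'].round(1),'gap',round(s['finger_gap'],4))
C=np.array([.5465,.070]);SY=8.82
def sh(x,y,z):
    a=np.radians(SY);return np.r_[C+[np.cos(a)*x-np.sin(a)*y,np.sin(a)*x+np.cos(a)*y],z]
E
sed -i 's/np.c_\[\[np.sin(y)\*-1,np.cos(y),0\]/np.c_[[-np.sin(y),np.cos(y),0]/' h.py
python3 -c "
from h import *
err(sh(0,.055,.295),98.82)"
```

```text
t 0.72 pos [0.2828 0.5133 0.2971] d_units(goal frame) [ -4.82 -10.59   0.05] rot [ 0.01  0.01 -0.74] F [-0.1  0.3  0.5] gap -0.0001
```

Request:
apply_moves(moves=[{"xyz": [-0.5, -0.9, 0], "rotation": [0, 0, -0.74]}, {"xyz": [-0.5, -0.9, 0]}, {"xyz": [-0.5, -0.9, 0]}, {"xyz": [-0.5, -0.9, 0]}, {"xyz": [-0.5, -0.9, 0]}])

```text
$.moves[1]: bad value
```

Request:
apply_moves(moves=[{"xyz": [-0.5, -0.9, 0]}, {"xyz": [-0.5, -0.9, 0]}, {"xyz": [-0.5, -0.9, 0]}, {"xyz": [-0.4, -0.9, 0]}, {"xyz": [-0.2, -0.8, 0]}])

```text
$.moves[0]: bad value
```

```bash
python3 -c "
from h import *
err(sh(0,.055,.295),98.82)"
```

```text
t 0.72 pos [0.2828 0.5133 0.2971] d_units(goal frame) [ -4.82 -10.59   0.05] rot [ 0.01  0.01 -0.74] F [-0.1  0.3  0.5] gap -0.0001
```

Every row needs its rotation field.

Request:
apply_moves(moves=[{"xyz": [-0.5, -0.9, 0], "rotation": [0, 0, -0.74]}, {"xyz": [-0.5, -0.9, 0], "rotation": [0, 0, 0]}, {"xyz": [-0.5, -0.9, 0], "rotation": [0, 0, 0]}, {"xyz": [-0.5, -0.9, 0], "rotation": [0, 0, 0]}, {"xyz": [-0.5, -0.9, 0], "rotation": [0, 0, 0]}])

```text
time_s: 1.35
position: [0.4062, 0.3476, 0.2959]
orientation: [0.238, -3.132, 0.001]
wrist_force: [0.6, 0.3, 0.0]
finger_gap: 0.0002
grip_force: 0.0
```

Request:
apply_moves(moves=[{"xyz": [-0.5, -0.9, 0], "rotation": [0, 0, 0]}, {"xyz": [-0.5, -0.9, 0], "rotation": [0, 0, 0]}, {"xyz": [-0.5, -0.9, 0], "rotation": [0, 0, 0]}, {"xyz": [-0.4, -0.9, 0], "rotation": [0, 0, 0]}, {"xyz": [-0.2, -0.8, 0], "rotation": [0, 0, 0]}])

```text
time_s: 1.98
position: [0.5159, 0.1862, 0.2957]
orientation: [0.236, -3.132, 0.0]
wrist_force: [-0.6, -0.7, -0.9]
finger_gap: 0.0001
grip_force: 0.0
```

```bash
python3 -c "
from h import *
err(sh(0,.055,.295),98.82)"
```

```text
t 1.98 pos [0.5159 0.1862 0.2957] d_units(goal frame) [-0.31 -1.61  0.02] rot [-0.   -0.01 -0.04] F [-0.6 -0.7 -0.9] gap 0.0001
```

Request:
apply_moves(moves=[{"xyz": [-0.15, -0.7, 0], "rotation": [0, 0, 0]}, {"xyz": [-0.16, -0.5, 0], "rotation": [0, 0, 0]}, {"xyz": [0, -0.4, 0], "rotation": [0, 0, 0]}, {"xyz": [0, 0, 0], "rotation": [0, 0, 0]}])

```text
time_s: 2.48
position: [0.5371, 0.1256, 0.2961]
orientation: [0.236, -3.132, -0.0]
wrist_force: [-0.5, -0.8, 0.0]
finger_gap: 0.0002
grip_force: 0.0
```

```bash
python3 -c "
from h import *
err(sh(0,.042,.286),98.82)"
```

```text
t 2.48 pos [0.5371 0.1256 0.2961] d_units(goal frame) [-0.02 -0.36  0.25] rot [ 0.   -0.01 -0.05] F [-0.5 -0.8  0. ] gap 0.0002
```

Request:
apply_moves(moves=[{"xyz": [0, -0.18, 0.12], "rotation": [0, 0, 0]}, {"xyz": [0, -0.18, 0.12], "rotation": [0, 0, 0]}, {"xyz": [0, -0.14, 0.12], "rotation": [0, 0, 0]}, {"xyz": [0, -0.14, 0.1], "rotation": [0, 0, 0]}, {"xyz": [0, -0.14, 0.1], "rotation": [0, 0, 0]}])

```text
time_s: 3.1
position: [0.5419, 0.0951, 0.2736]
orientation: [-0.238, 3.133, 0.001]
wrist_force: [-0.1, 1.6, 2.2]
finger_gap: 0.0002
grip_force: 1.2
```

Request:
apply_moves(moves=[{"xyz": [0, -0.14, 0.1], "rotation": [0, 0, 0]}, {"xyz": [0, -0.14, 0.1], "rotation": [0, 0, 0]}, {"xyz": [0, -0.14, 0.1], "rotation": [0, 0, 0]}])

```text
time_s: 3.48
position: [0.5444, 0.0788, 0.2615]
orientation: [0.238, -3.133, -0.002]
wrist_force: [-0.4, 3.1, -0.9]
finger_gap: -0.0
grip_force: 1.0
```

Request:
apply_moves(moves=[{"xyz": [0, -0.12, 0.12], "rotation": [0, 0, 0]}, {"xyz": [0, -0.11, 0.12], "rotation": [0, 0, 0]}, {"xyz": [0, -0.11, 0.13], "rotation": [0, 0, 0]}, {"xyz": [0, -0.1, 0.13], "rotation": [0, 0, 0]}, {"xyz": [0, -0.1, 0.14], "rotation": [0, 0, 0]}])

```text
time_s: 4.1
position: [0.5479, 0.0569, 0.236]
orientation: [-0.237, 3.132, -0.001]
wrist_force: [0.6, 0.5, 2.1]
finger_gap: 0.0001
grip_force: 0.9
```

Request:
apply_moves(moves=[{"xyz": [0, -0.09, 0.14], "rotation": [0, 0, 0]}, {"xyz": [0, -0.09, 0.14], "rotation": [0, 0, 0]}, {"xyz": [0, -0.08, 0.15], "rotation": [0, 0, 0]}, {"xyz": [0, -0.06, 0.16], "rotation": [0, 0, 0]}, {"xyz": [0, -0.06, 0.16], "rotation": [0, 0, 0]}])

```text
time_s: 4.72
position: [0.5501, 0.042, 0.2059]
orientation: [-0.237, 3.132, -0.001]
wrist_force: [0.1, 0.7, 2.1]
finger_gap: 0.0004
grip_force: 0.7
```

```bash
python3 -c "
from h import *
err(sh(0,-.0305,.193),98.82)
im,d=imaging.grab_frame('side'); im2,d2=imaging.grab_frame('top')
o=np.zeros((480,800,3),np.uint8)
o[:460,:380]=cv2.resize(im[150:265,250:345],(380,460),interpolation=2); o[:320,390:790]=cv2.resize(im2[160:240,230:330],(400,320),interpolation=2); cv2.imwrite('pics/c2.png',o)"
```

```text
t 4.72 pos [0.5501 0.042  0.2059] d_units(goal frame) [-0.02 -0.06  0.32] rot [-0.01  0.   -0.03] F [0.1 0.7 2.1] gap 0.0004
```

View pics/c2.png

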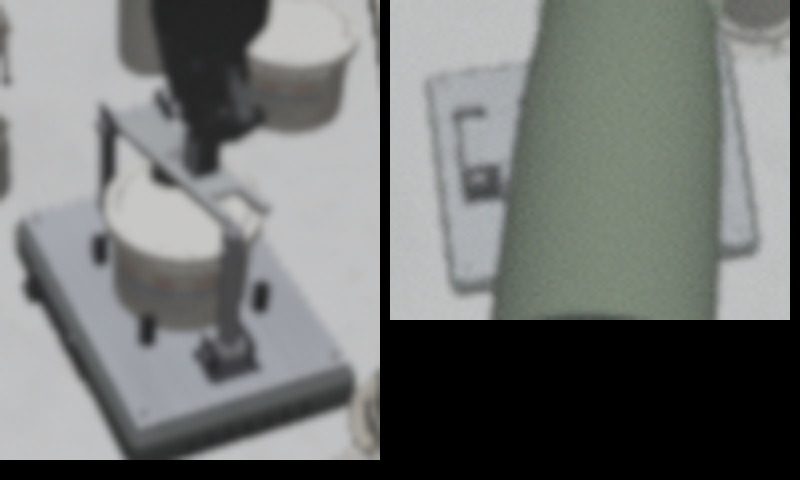

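The side crop shows the fingers pressing mid-bar. The fork, at about (245,210) in the crop, is just above and lined up with the stud top at (232,240). I'll continue down.

Request:
apply_moves(moves=[{"xyz": [0, -0.03, 0.14], "rotation": [0, 0, 0]}, {"xyz": [0, -0.03, 0.14], "rotation": [0, 0, 0]}, {"xyz": [0, -0.02, 0.14], "rotation": [0, 0, 0]}, {"xyz": [0, -0.02, 0.14], "rotation": [0, 0, 0]}])

```text
time_s: 5.32
position: [0.5507, 0.0382, 0.1835]
orientation: [-0.237, 3.132, -0.0]
wrist_force: [0.9, -0.9, 2.1]
finger_gap: -0.0001
grip_force: 0.7
```

Request:
apply_moves(moves=[{"xyz": [0, -0.02, 0.1], "rotation": [0, 0, 0]}, {"xyz": [0, -0.02, 0.1], "rotation": [0, 0, 0]}, {"xyz": [0, 0, 0.08], "rotation": [0, 0, 0]}, {"xyz": [0, 0, 0], "rotation": [0, 0, 0]}])

```text
time_s: 5.82
position: [0.5505, 0.0368, 0.1722]
orientation: [0.238, -3.132, -0.0]
wrist_force: [-0.0, 0.8, -0.5]
finger_gap: 0.0001
grip_force: 0.0
```

Request:
apply_moves(moves=[{"xyz": [0, 0, 0.05], "rotation": [0, 0, 0]}, {"xyz": [0, 0, 0.04], "rotation": [0, 0, 0]}, {"xyz": [0, 0, 0], "rotation": [0, 0, 0]}])

```text
time_s: 6.2
position: [0.5507, 0.0368, 0.1689]
orientation: [0.238, -3.132, -0.0]
wrist_force: [0.7, -0.1, 0.1]
finger_gap: -0.0001
grip_force: 0.0
```

Request:
apply_moves(moves=[{"xyz": [0, 0, 0.03], "rotation": [0, 0, 0]}, {"xyz": [0, 0, 0.02], "rotation": [0, 0, 0]}, {"xyz": [0, 0, 0], "rotation": [0, 0, 0]}])

```text
time_s: 6.58
position: [0.5508, 0.0368, 0.1672]
orientation: [-0.238, 3.133, -0.0]
wrist_force: [-1.1, -0.1, 2.6]
finger_gap: -0.0001
grip_force: 1.3
```

Request:
apply_moves(moves=[{"xyz": [0, 0, 0.03], "rotation": [0, 0, 0]}, {"xyz": [0, 0, 0], "rotation": [0, 0, 0]}, {"xyz": [0, 0, 0], "rotation": [0, 0, 0]}])

```text
time_s: 6.95
position: [0.5509, 0.0367, 0.1661]
orientation: [-0.237, 3.132, -0.0]
wrist_force: [-2.0, -0.5, 4.5]
finger_gap: -0.0001
grip_force: 2.5
```

```bash
python3 -c "
from h import *
err(sh(0,-.034,.1665),98.82); err(sh(0,-.034,.1665),98.82)"
```

```text
t 6.95 pos [0.5509 0.0367 0.1661] d_units(goal frame) [-0.02 -0.01 -0.01] rot [-0.    0.   -0.03] F [-2.  -0.5  4.5] gap -0.0001
t 6.95 pos [0.5509 0.0367 0.1661] d_units(goal frame) [-0.02 -0.01 -0.01] rot [-0.    0.   -0.03] F [-2.  -0.5  4.5] gap -0.0001
```

Request:
apply_moves(moves=[{"xyz": [0, 0, 0.02], "rotation": [0, 0, 0]}, {"xyz": [0, 0, 0], "rotation": [0, 0, 0]}, {"xyz": [0, 0, 0], "rotation": [0, 0, 0]}])

```text
time_s: 7.32
position: [0.5509, 0.0367, 0.1654]
orientation: [-0.238, 3.132, -0.0]
wrist_force: [-2.1, -0.1, 6.4]
finger_gap: 0.0
grip_force: 3.3
```

Request:
apply_moves(moves=[{"xyz": [0, 0, -0.2], "rotation": [0, 0, 0]}, {"xyz": [0, 0, -0.6], "rotation": [0, 0, 0]}, {"xyz": [0, 0, -0.8], "rotation": [0, 0, 0]}, {"xyz": [0.4, -0.8, 0], "rotation": [0, 0, 0]}, {"xyz": [0.8, -0.9, 0], "rotation": [0, 0, 0]}], hand=0.5)

```text
time_s: 7.95
position: [0.5146, -0.0381, 0.2296]
orientation: [-0.241, 3.13, -0.001]
wrist_force: [-1.0, -0.4, -1.5]
finger_gap: 0.0429
grip_force: 0.0
```

```bash
python3 -c "
from h import *
x=(-.95,.312)
err([.446,-.185,.12],108.3)"
```

```text
t 7.95 pos [ 0.5146 -0.0381  0.2296] d_units(goal frame) [ 2.78 -2.95  2.74] rot [-0.01  0.03 -2.07] F [-1.  -0.4 -1.5] gap 0.0429
```

Request:
apply_moves(moves=[{"xyz": [0.6, -0.6, 0], "rotation": [0, 0, -1]}, {"xyz": [0.6, -0.6, 0], "rotation": [0, 0, -1]}, {"xyz": [0.6, -0.7, 0.5], "rotation": [0, 0, 0]}, {"xyz": [0.6, -0.6, 0.8], "rotation": [0, 0, 0]}, {"xyz": [0.2, -0.2, 0.8], "rotation": [0, 0, 0]}])

```text
time_s: 8.57
position: [0.4405, -0.1698, 0.1446]
orientation: [-0.483, 3.103, -0.001]
wrist_force: [0.2, 0.1, -0.7]
finger_gap: 0.0429
grip_force: 0.0
```

Request:
apply_moves(moves=[{"xyz": [0, 0, 0.5], "rotation": [0, 0, 0]}, {"xyz": [0, 0, 0], "rotation": [0, 0, 0]}])

```text
time_s: 8.82
position: [0.4397, -0.1677, 0.1239]
orientation: [0.486, -3.101, -0.003]
wrist_force: [0.1, 0.5, 0.5]
finger_gap: 0.0424
grip_force: 0.0
```

```bash
python3 -c "
from h import *
err([.446,-.185,.06],108.3)
o=np.zeros((600,800,3),np.uint8)
im,d=imaging.grab_frame('side'); im2,d2=imaging.grab_frame('top'); cv2.imwrite('pics/s3.png',im); np.save('s3.npy',d)
o[:560,:400]=cv2.resize(im[250:320,265:315],(400,560),interpolation=2); o[:360,410:790]=cv2.resize(im[170:260,250:345],(380,360),interpolation=2); o[365:600,410:645]=cv2.resize(im2[202:249,335:382],(235,235),interpolation=2)
cv2.imwrite('pics/c3.png',o)"
```

```text
t 8.82 pos [ 0.4397 -0.1677  0.1239] d_units(goal frame) [-0.01 -0.46  1.6 ] rot [ 0.03 -0.02 -0.11] F [0.1 0.5 0.5] gap 0.0424
```

View pics/c3.png

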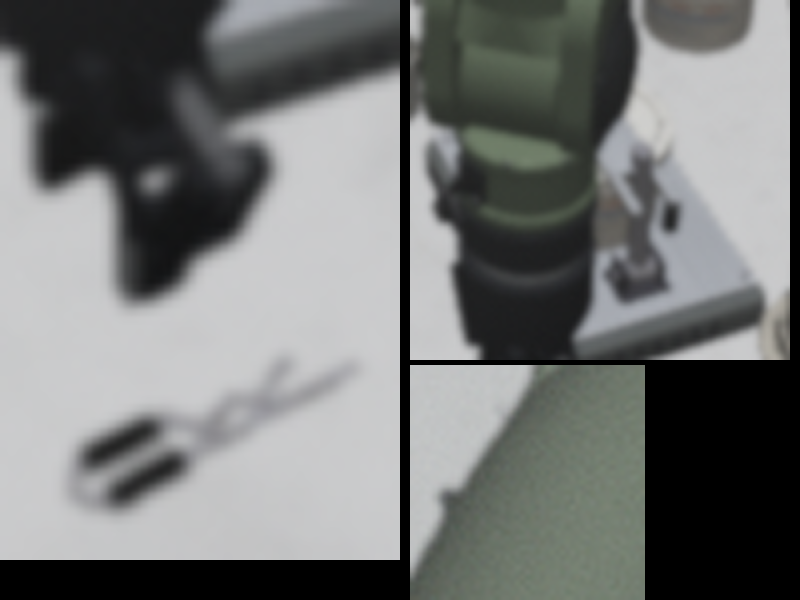

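The side crop shows the clip undisturbed, with sleeves at about (122,440) and (150,478) and the tip at (355,367) in the 8x crop, and the open gripper above it. The bar is down, with the stud standing up through the fork.

Request:
apply_moves(moves=[{"xyz": [0, -0.46, 0.5], "rotation": [0, 0, -0.05]}, {"xyz": [-0.02, 0, 0.6], "rotation": [0, 0, 0]}, {"xyz": [0, 0, 0.5], "rotation": [0, 0, 0]}, {"xyz": [0, 0, 0.0], "rotation": [0, 0, 0]}])

```text
time_s: 9.43
position: [0.4471, -0.185, 0.061]
orientation: [0.494, -3.102, -0.001]
wrist_force: [-0.4, 0.4, -0.5]
finger_gap: 0.0424
grip_force: 0.0
```

```bash
python3 -c "
from h import *
err([.447,-.185,.0175],108)
"
```

```text
t 9.43 pos [ 0.4471 -0.185   0.061 ] d_units(goal frame) [0.   0.   1.09] rot [ 0.01 -0.01  0.02] F [-0.4  0.4 -0.5] gap 0.0424
```

Request:
apply_moves(moves=[{"xyz": [0, 0, 0.5], "rotation": [0, 0, 0]}, {"xyz": [0, 0, 0.3], "rotation": [0, 0, 0]}, {"xyz": [0, 0, 0.0], "rotation": [0, 0, 0]}])

```text
time_s: 9.8
position: [0.4471, -0.1852, 0.0292]
orientation: [0.494, -3.102, -0.001]
wrist_force: [0.1, 0.2, 0.3]
finger_gap: 0.0428
grip_force: 0.0
```

```bash
python3 -c "
from h import *
err([.447,-.185,.0175],108)
im,d=imaging.grab_frame('side')
cv2.imwrite('pics/c4.png',cv2.resize(im[265:320,265:320],(550,550),interpolation=2))"
```

```text
t 9.8 pos [ 0.4471 -0.1852  0.0292] d_units(goal frame) [0.   0.01 0.29] rot [ 0.01 -0.    0.02] F [0.1 0.2 0.3] gap 0.0428
```

View pics/c4.png

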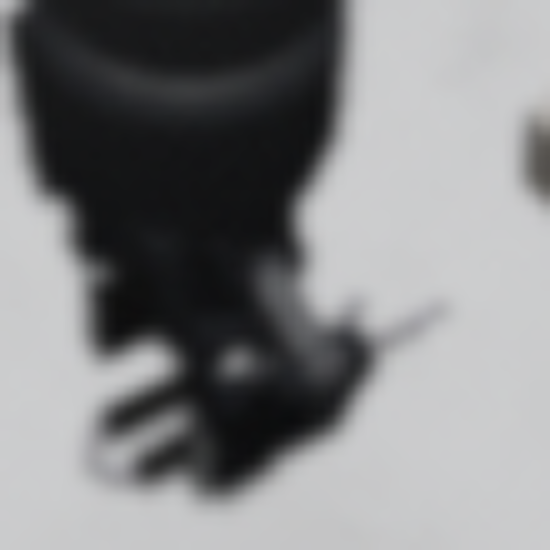

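The crop shows the near finger to the right of both sleeves, which lie between the fingers. The straight-leg tip is at (445,308). I'll finish the descent and grip gently.

Request:
apply_moves(moves=[{"xyz": [0, 0, 0.15], "rotation": [0, 0, 0]}, {"xyz": [0, 0, 0.12], "rotation": [0, 0, 0]}, {"xyz": [0, 0, 0.0], "rotation": [0, 0, 0]}])

```text
time_s: 10.22
position: [0.4469, -0.1853, 0.018]
orientation: [0.493, -3.102, -0.001]
wrist_force: [1.3, -0.3, -0.3]
finger_gap: 0.0426
grip_force: 0.0
```

Request:
apply_moves(moves=[{"xyz": [0, 0, 0], "rotation": [0, 0, 0]}, {"xyz": [0, 0, 0], "rotation": [0, 0, 0]}, {"xyz": [0, 0, 0.0], "rotation": [0, 0, 0]}, {"xyz": [0, 0, 0.0], "rotation": [0, 0, 0]}], hand=0, force=50)

```text
time_s: 10.72
position: [0.4473, -0.1855, 0.0185]
orientation: [-0.493, 3.102, -0.0]
wrist_force: [-1.2, 1.8, 4.4]
finger_gap: 0.0238
grip_force: 49.0
```

```bash
python3 -c "
from h import *
err([.447,-.185,.0175],108)
im,d=imaging.grab_frame('side')
cv2.imwrite('pics/c5.png',cv2.resize(im[265:320,265:320],(550,550),interpolation=2))"
```

```text
t 10.72 pos [ 0.4473 -0.1855  0.0185] d_units(goal frame) [0.   0.01 0.03] rot [-0.    0.    0.02] F [-1.2  1.8  4.4] gap 0.0238
```

View pics/c5.png

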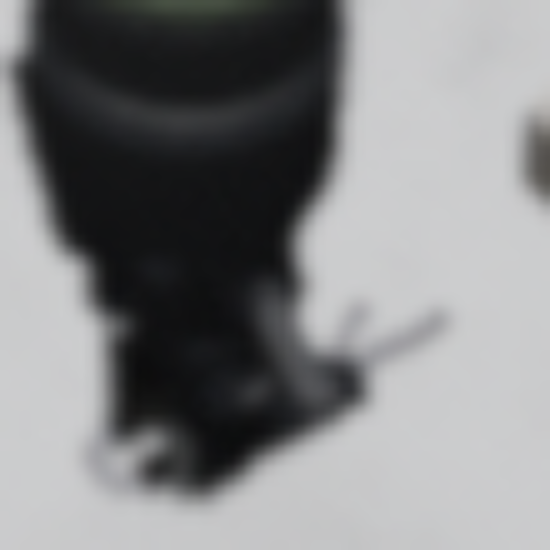

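The crop shows the clip held between the pads, its straight leg at (445,318) still straight ahead. The gap is 23.8 mm, which fits the sleeves. The fingertips touch the bench, so the wire axis is 13.5 mm ahead of the TCP.

Request:
apply_moves(moves=[{"xyz": [0, 0, -0.2], "rotation": [0, 0, 0]}, {"xyz": [0, 0, -0.7], "rotation": [0, 0, 0]}, {"xyz": [0, 0, -0.9], "rotation": [0, 0, 0]}, {"xyz": [0, 0, -0.9], "rotation": [0, 0, 0]}, {"xyz": [0, 0, -0.9], "rotation": [0, 0, 0]}])

```text
time_s: 11.4
position: [0.447, -0.1853, 0.1636]
orientation: [-0.493, 3.103, 0.0]
wrist_force: [0.2, 0.4, -0.0]
finger_gap: 0.0233
grip_force: 49.2
```

Request:
apply_moves(moves=[{"xyz": [0, 0.6, -0.5], "rotation": [0, 0, 0.5]}, {"xyz": [0, 0.7, 0], "rotation": [0, 0, 0.5]}, {"xyz": [0, 0.7, 0], "rotation": [0, 0, 0.5]}, {"xyz": [0, 0.7, 0], "rotation": [0, 0, 0.5]}, {"xyz": [0, 0.7, 0], "rotation": [0, 0, 0]}])

```text
time_s: 12.02
position: [0.4154, -0.0524, 0.1825]
orientation: [-0.243, 3.132, 0.0]
wrist_force: [-0.7, 1.6, -0.4]
finger_gap: 0.0238
grip_force: 49.2
```

```bash
python3 -c "
from h import *
err(sh(-.1165,-.071,.1775),98.82)"
```

```text
t 12.03 pos [ 0.4154 -0.0524  0.1825] d_units(goal frame) [-0.8   0.75  0.12] rot [0.   0.   0.01] F [-0.7  1.6 -0.4] gap 0.0238
```

Request:
apply_moves(moves=[{"xyz": [0, 0.35, 0.06], "rotation": [0, 0, 0]}, {"xyz": [0, 0.35, 0.06], "rotation": [0, 0, 0]}, {"xyz": [-0.4, 0.05, 0], "rotation": [0, 0, 0]}, {"xyz": [-0.2, 0, 0], "rotation": [0, 0, 0]}, {"xyz": [0, 0, 0], "rotation": [0, 0, 0]}])

```text
time_s: 12.65
position: [0.4361, -0.0204, 0.1774]
orientation: [-0.243, 3.132, -0.001]
wrist_force: [-0.3, 0.1, -0.8]
finger_gap: 0.0236
grip_force: 49.2
```

```bash
python3 -c "
from h import *
err(sh(-.1165,-.071,.1775),98.82)
im,d=imaging.grab_frame('side'); im2,d2=imaging.grab_frame('top'); cv2.imwrite('pics/s6.png',im); np.save('s6.npy',d); cv2.imwrite('pics/t6.png',im2)
p=manip.sense()['position']; T=Ro.from_rotvec(manip.sense()['orientation'])
pr=lambda n,P:print(n,proj(n,P).round(1).tolist())
tip=p+T.apply([-.0835,-.008,.0135]); print(tip.round(4))
pr('side',[tip,sh(0,-.079,.164),sh(0,-.0783,.178)]); 
o=np.zeros((600,800,3),np.uint8)
o[:600,:500]=cv2.resize(im[190:250,270:320],(500,600),interpolation=2); o[:240,510:798]=cv2.resize(im2[165:225,265:337],(288,240),interpolation=2); cv2.imwrite('pics/c6.png',o)"
```

```text
t 12.65 pos [ 0.4361 -0.0204  0.1774] d_units(goal frame) [-0.16  0.04 -0.  ] rot [-0.01  0.01  0.02] F [-0.3  0.1 -0.8] gap 0.0236
[ 0.5186 -0.0153  0.1637]
side [[293.2, 214.9], [306.9, 210.7], [307.1, 206.7]]
```

View pics/c6.png

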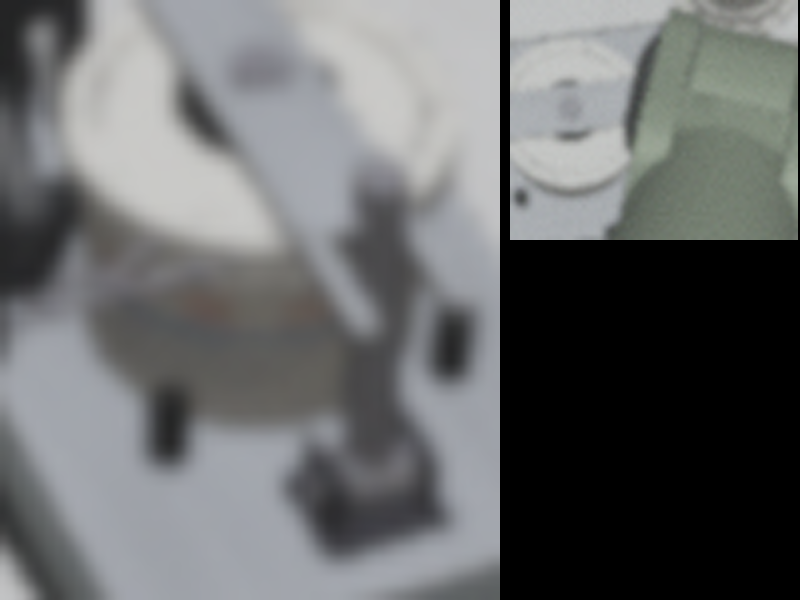

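The 10x side crop shows the bar down over the lid, the stud standing through the fork with its top at about (383,180), and the clip leg tip faintly at (235,262), which fits the prediction. Next I'll measure the stud's lean numerically.

```bash
python3 -c "
from h import *
im=cv2.imread('pics/s6.png');d=np.load('s6.npy')
for s in(-1,1):
    print(s,[proj('side',sh(0,-.085+s*.06*(z-.066),z)).round(1).tolist()[0] for z in (.09,.12,.135,.164,.178)])
g=im.max(2).astype(int)
for v in range(200,238,2): print(v,g[v,300:318].tolist())
i0=cv2.imread('pics/side0.png').max(2)
for v in range(202,238,2): print(v,i0[v,300:318].tolist())
P,uv=seg('side',d,.155,.2,(.5,.62,-.06,.01)); a=np.radians(SY);R=np.array([[np.cos(a),-np.sin(a)],[np.sin(a),np.cos(a)]]); L=(P[:,:2]-C)@R; print(len(L),np.median(L,0),np.median(P[:,2]), np.percentile(L,[10,90],axis=0))
"
```

```text
-1 [[306.5, 231.5], [307.4, 224.4], [307.9, 220.8], [308.8, 213.5], [309.2, 209.9]]
1 [[306.1, 230.8], [306.4, 222.9], [306.6, 218.8], [306.9, 210.7], [307.1, 206.7]]
200 [170, 170, 170, 174, 182, 192, 198, 201, 202, 200, 199, 190, 181, 186, 192, 194, 194, 196]
202 [173, 172, 172, 171, 173, 179, 189, 198, 200, 200, 198, 191, 184, 191, 196, 195, 195, 196]
204 [174, 174, 175, 174, 173, 173, 175, 180, 187, 193, 191, 185, 188, 194, 192, 186, 189, 194]
206 [176, 175, 176, 175, 170, 159, 152, 151, 154, 161, 173, 186, 193, 186, 171, 172, 186, 194]
208 [175, 176, 177, 175, 163, 138, 124, 128, 131, 130, 140, 165, 169, 152, 145, 164, 185, 194]
210 [175, 176, 177, 175, 162, 128, 98, 88, 89, 91, 106, 124, 128, 137, 156, 171, 181, 188]
212 [165, 171, 170, 163, 148, 123, 97, 81, 77, 85, 111, 141, 154, 161, 167, 171, 172, 176]
214 [141, 156, 154, 130, 101, 83, 77, 76, 76, 79, 99, 135, 159, 167, 169, 169, 170, 173]
216 [115, 135, 154, 151, 129, 97, 80, 76, 76, 73, 78, 98, 129, 156, 166, 167, 167, 169]
218 [105, 105, 125, 150, 154, 133, 102, 83, 77, 74, 78, 92, 111, 131, 151, 163, 165, 166]
220 [96, 
[... 1745 characters left out ...]
1]
224 [86, 87, 89, 87, 79, 73, 71, 73, 73, 79, 103, 127, 119, 83, 50, 43, 70, 114]
226 [92, 94, 94, 90, 79, 72, 71, 73, 76, 95, 128, 142, 125, 84, 54, 52, 86, 131]
228 [95, 95, 93, 87, 77, 71, 71, 72, 76, 99, 137, 156, 154, 137, 124, 125, 138, 152]
230 [96, 97, 97, 92, 81, 72, 71, 72, 74, 88, 121, 148, 160, 163, 161, 160, 161, 162]
232 [121, 129, 138, 131, 106, 81, 72, 71, 70, 72, 85, 112, 141, 158, 164, 164, 162, 161]
234 [125, 113, 123, 122, 102, 82, 73, 73, 76, 86, 93, 91, 105, 135, 156, 164, 165, 163]
236 [98, 75, 74, 86, 99, 101, 94, 90, 95, 106, 107, 90, 79, 105, 142, 161, 166, 165]
64 [-0.00234644 -0.08284826] 0.16836834107233972 [[-0.04765605 -0.08532798]
 [ 0.00592853 -0.07717902]]
```

```bash
python3 -c "
from h import *
a=np.radians(SY);R=np.array([[np.cos(a),-np.sin(a)],[np.sin(a),np.cos(a)]])
for f in('side0.npy','s6.npy'):
    d=np.load(f)
    for v in range(204,234,2):
        u=np.arange(304,313); P=deep('side',np.c_[u,np.full(9,v)],d[v,u]); L=(P[:,:2]-C)@R*1000
        print(f,v,' '.join('%d,%d,%d'%(l[0],l[1],p*1000) for l,p in zip(L,P[:,2])))
t=cv2.imread('pics/top0.png').max(2); print([proj('top',sh(0,y,.178)).round(1).tolist() for y in(-.0783,-.0917)],proj('top',sh(0,-.085,.08)).round(1)); d=np.load('top0.npy')
for v in range(178,204): print(v,t[v,298:316].tolist(),((1594-977*d[v,302:312])).astype(int).tolist())
"
```

```text
side0.npy 204 21,-19,130 22,-22,132 26,-21,130 28,-23,131 -370,-766,899 33,-26,132 37,-25,129 38,-29,132 39,-32,135
side0.npy 206 16,-29,132 -4,-74,178 -1,-75,178 0,-77,180 2,-78,179 6,-76,176 9,-77,176 32,-39,136 35,-40,136
side0.npy 208 13,-35,131 -6,-79,176 -5,-82,178 -2,-82,177 1,-81,175 3,-82,176 5,-84,177 29,-47,135 33,-46,134
side0.npy 210 8,-45,133 -3,-73,163 -4,-82,171 -2,-83,170 0,-83,170 4,-82,168 7,-83,167 27,-51,132 33,-46,126
side0.npy 212 5,-53,134 -4,-77,158 -3,-81,162 -2,-85,165 0,-87,166 3,-84,162 7,-83,160 34,-39,111 67,13,53
side0.npy 214 3,-57,130 -6,-80,155 -4,-83,156 -1,-83,155 0,-86,158 4,-84,154 8,-82,151 36,-37,101 64,5,52
side0.npy 216 6,-53,118 -4,-78,145 -4,-84,150 -1,-84,149 1,-85,149 4,-85,148 8,-82,144 38,-34,89 60,-2,52
side0.npy 218 6,-54,111 -6,-84,143 -3,-83,141 -2,-86,144 1,-85,141 4,-86,141 33,-39,88 39,-33,80 57,-9,51
side0.npy 220 8,-50,99 -5,-82,134 -3,-84,135 0,-85,135 0,-87,136 4,-86,134 34,-39,79 43,-28,66 52,-18,53
side0.npy 222 -5,-76,120 -5,-82,126 -3,-85,128 0,-85,126 0,-88,129 3,-88,128 36,-36,67 48,-20,48 -370,-766,899
side0.npy 224 -
[... 5010 characters left out ...]
69, 69, 66, 71, 72, 52]
199 [175, 172, 169, 156, 129, 103, 99, 99, 102, 114, 115, 101, 96, 109, 139, 161, 175, 173] [53, 47, 66, 75, 76, 72, 72, 65, 60, 46]
200 [175, 173, 172, 161, 137, 113, 99, 95, 109, 124, 127, 119, 113, 121, 141, 163, 171, 173] [49, 52, 59, 67, 62, 1594, 62, 51, 53, 48]
201 [169, 173, 175, 167, 148, 129, 118, 118, 121, 138, 143, 145, 148, 148, 159, 167, 172, 173] [50, 54, 50, 51, 56, 55, 54, 48, 55, 53]
202 [171, 174, 174, 168, 161, 150, 151, 149, 152, 154, 160, 166, 167, 167, 170, 171, 173, 173] [52, 50, 48, 46, 41, 49, 45, 44, 45, 51]
203 [175, 175, 175, 174, 170, 170, 171, 167, 166, 168, 173, 172, 172, 174, 173, 176, 173, 173] [49, 49, 48, 54, 47, 50, 52, 45, 43, 40]
```

The top view puts the stud top at column 306, where the +y lean predicts 306.5 and the −y lean 311. So the stud leans towards +y, with the hole at shaker y ≈ −78 mm. I'll shift 2.4 mm and approach slowly.

Request:
apply_moves(moves=[{"xyz": [-0.2, 0.06, 0], "rotation": [0, 0, 0.02]}, {"xyz": [-0.2, 0, 0], "rotation": [0, 0, 0]}, {"xyz": [-0.15, 0, 0], "rotation": [0, 0, 0]}, {"xyz": [0, 0, 0], "rotation": [0, 0, 0]}, {"xyz": [0, 0, 0], "rotation": [0, 0, 0]}])

```text
time_s: 13.38
position: [0.456, -0.0141, 0.1774]
orientation: [0.241, -3.132, -0.0]
wrist_force: [-0.2, 0.4, -0.4]
finger_gap: 0.0237
grip_force: 49.2
```

```bash
python3 -c "
from h import *
err(sh(-.0915,-.0703,.1775),98.82)
im,d=imaging.grab_frame('side'); cv2.imwrite('pics/s7.png',im); np.save('s7.npy',d)
p=manip.sense()['position']; T=Ro.from_rotvec(manip.sense()['orientation'])
print(proj('side',[p+T.apply([-.0835,-.008,.0135]),p+T.apply([-.064,.006,.0135]),p+T.apply([-.03,-.008,.0135]),sh(0,-.0783,.164)]).round(1).tolist())
cv2.imwrite('pics/c7.png',cv2.resize(im[195:235,275:325],(750,600),interpolation=2))"
```

```text
t 13.38 pos [ 0.456  -0.0141  0.1774] d_units(goal frame) [-0.27 -0.03 -0.  ] rot [ 0.   -0.01 -0.  ] F [-0.2  0.4 -0.4] gap 0.0237
[[300.2, 212.1], [291.5, 210.6], [281.8, 217.3], [306.8, 210.5]]
```

View pics/c7.png

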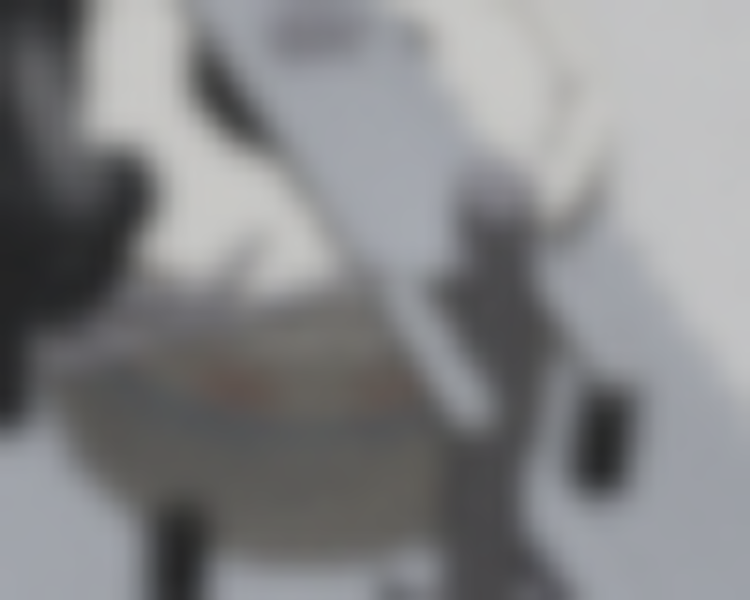

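The crop shows the clip held level, with its bowed tip at (255,245) right where predicted. The straight leg points at the stud around (490,250). Now I'll feel forward.

Request:
apply_moves(moves=[{"xyz": [-0.08, 0, 0], "rotation": [0, 0, 0]}, {"xyz": [-0.08, 0, 0], "rotation": [0, 0, 0]}, {"xyz": [-0.05, 0, 0], "rotation": [0, 0, 0]}, {"xyz": [0, 0, 0], "rotation": [0, 0, 0]}])

```text
time_s: 13.92
position: [0.4647, -0.0129, 0.1775]
orientation: [-0.242, 3.132, -0.0]
wrist_force: [-0.5, 0.3, -0.5]
finger_gap: 0.0236
grip_force: 49.2
```

Request:
apply_moves(moves=[{"xyz": [-0.04, 0, 0], "rotation": [0, 0, 0]}, {"xyz": [-0.03, 0, 0], "rotation": [0, 0, 0]}, {"xyz": [0, 0, 0], "rotation": [0, 0, 0]}])

```text
time_s: 14.3
position: [0.4674, -0.0125, 0.1775]
orientation: [-0.241, 3.132, -0.0]
wrist_force: [-0.5, 0.1, -0.9]
finger_gap: 0.024
grip_force: 49.2
```

Request:
apply_moves(moves=[{"xyz": [-0.03, 0, 0], "rotation": [0, 0, 0]}, {"xyz": [-0.03, 0, 0], "rotation": [0, 0, 0]}, {"xyz": [0, 0, 0], "rotation": [0, 0, 0]}])

```text
time_s: 14.68
position: [0.4698, -0.0121, 0.1775]
orientation: [-0.241, 3.132, -0.0]
wrist_force: [-0.2, 0.6, -1.6]
finger_gap: 0.0235
grip_force: 49.2
```

Request:
apply_moves(moves=[{"xyz": [-0.03, 0, 0], "rotation": [0, 0, 0]}, {"xyz": [-0.03, 0, 0], "rotation": [0, 0, 0]}, {"xyz": [0, 0, 0], "rotation": [0, 0, 0]}])

```text
time_s: 15.05
position: [0.4722, -0.0117, 0.1775]
orientation: [-0.241, 3.132, -0.0]
wrist_force: [-0.2, 1.5, -0.3]
finger_gap: 0.024
grip_force: 49.2
```

Request:
apply_moves(moves=[{"xyz": [-0.03, 0, 0], "rotation": [0, 0, 0]}, {"xyz": [-0.03, 0, 0], "rotation": [0, 0, 0]}, {"xyz": [0, 0, 0], "rotation": [0, 0, 0]}])

```text
time_s: 15.42
position: [0.4745, -0.0114, 0.1775]
orientation: [-0.241, 3.132, -0.0]
wrist_force: [-0.2, 0.4, -0.6]
finger_gap: 0.0233
grip_force: 49.2
```

Request:
apply_moves(moves=[{"xyz": [-0.06, 0, 0], "rotation": [0, 0, 0]}, {"xyz": [-0.06, 0, 0], "rotation": [0, 0, 0]}, {"xyz": [-0.06, 0, 0], "rotation": [0, 0, 0]}, {"xyz": [0, 0, 0], "rotation": [0, 0, 0]}])

```text
time_s: 15.92
position: [0.4817, -0.0103, 0.1774]
orientation: [-0.241, 3.132, -0.0]
wrist_force: [-0.2, -0.1, -0.8]
finger_gap: 0.0233
grip_force: 49.2
```

Request:
apply_moves(moves=[{"xyz": [-0.06, 0, 0], "rotation": [0, 0, 0]}, {"xyz": [-0.06, 0, 0], "rotation": [0, 0, 0]}, {"xyz": [-0.06, 0, 0], "rotation": [0, 0, 0]}, {"xyz": [0, 0, 0], "rotation": [0, 0, 0]}])

```text
time_s: 16.42
position: [0.4889, -0.0092, 0.1775]
orientation: [-0.241, 3.132, -0.0]
wrist_force: [-0.7, 0.6, -0.4]
finger_gap: 0.0238
grip_force: 49.2
```

```bash
python3 -c "
from h import *
err(sh(-.038,-.0703,.1775),98.82)
im,d=imaging.grab_frame('side'); cv2.imwrite('pics/s8.png',im); np.save('s8.npy',d)
p=manip.sense()['position']; T=Ro.from_rotvec(manip.sense()['orientation'])
print(proj('side',[p+T.apply([-.0835,-.008,.0135]),p+T.apply([-.064,.006,.0135]),p+T.apply([-.03,-.008,.0135]),sh(0,-.0783,.164)]).round(1).tolist())
cv2.imwrite('pics/c8.png',cv2.resize(im[195:235,285:335],(750,600),interpolation=2))"
```

```text
t 16.43 pos [ 0.4889 -0.0092  0.1775] d_units(goal frame) [-0.78 -0.02 -0.  ] rot [-0.  0. -0.] F [-0.7  0.6 -0.4] gap 0.0238
[[311.4, 209.0], [302.7, 207.5], [293.3, 214.1], [306.8, 210.5]]
```

View pics/c8.png

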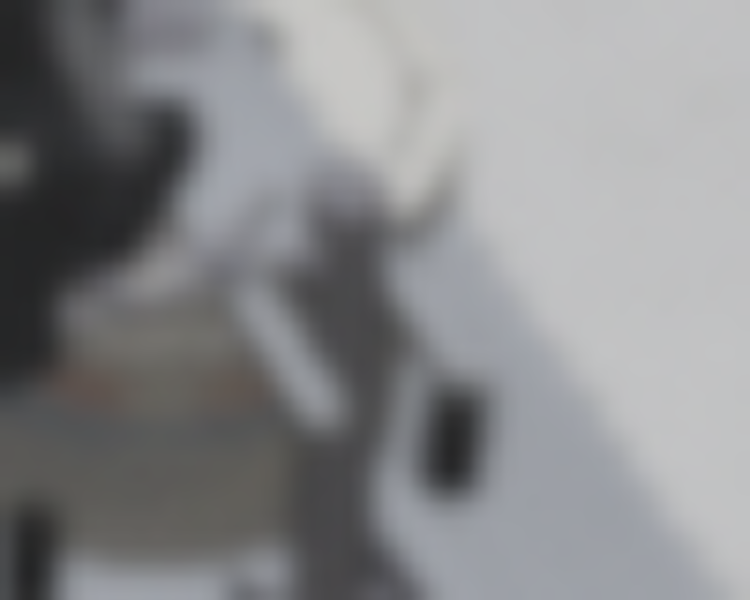

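The crop shows the leg running into the stud, with nothing crossing its near face. The bowed tip is at about (270,205), beside the stud as predicted. No force so far, so I'll push on towards the throat.

Request:
apply_moves(moves=[{"xyz": [-0.06, 0, 0], "rotation": [0, 0, 0]}, {"xyz": [-0.06, 0, 0], "rotation": [0, 0, 0]}, {"xyz": [-0.06, 0, 0], "rotation": [0, 0, 0]}, {"xyz": [0, 0, 0], "rotation": [0, 0, 0]}])

```text
time_s: 16.98
position: [0.496, -0.0081, 0.1775]
orientation: [-0.241, 3.132, -0.0]
wrist_force: [-0.9, 0.0, 0.0]
finger_gap: 0.0234
grip_force: 49.2
```

Request:
apply_moves(moves=[{"xyz": [-0.05, 0, 0], "rotation": [0, 0, 0]}, {"xyz": [-0.05, 0, 0], "rotation": [0, 0, 0]}, {"xyz": [0, 0, 0], "rotation": [0, 0, 0]}])

```text
time_s: 17.35
position: [0.4999, -0.0074, 0.1775]
orientation: [-0.241, 3.132, -0.0]
wrist_force: [0.1, -0.1, -1.0]
finger_gap: 0.0236
grip_force: 49.2
```

Request:
apply_moves(moves=[{"xyz": [-0.05, 0, 0], "rotation": [0, 0, 0]}, {"xyz": [-0.05, 0, 0], "rotation": [0, 0, 0]}, {"xyz": [0, 0, 0], "rotation": [0, 0, 0]}])

```text
time_s: 17.73
position: [0.5033, -0.0068, 0.1773]
orientation: [0.241, -3.131, -0.0]
wrist_force: [-1.9, -0.0, -0.5]
finger_gap: 0.0234
grip_force: 49.2
```

Request:
apply_moves(moves=[{"xyz": [-0.05, 0, 0], "rotation": [0, 0, 0]}, {"xyz": [-0.05, 0, 0], "rotation": [0, 0, 0]}, {"xyz": [0, 0, 0], "rotation": [0, 0, 0]}])

```text
time_s: 18.1
position: [0.5079, -0.0062, 0.1774]
orientation: [-0.241, 3.132, 0.0]
wrist_force: [-1.8, -0.3, -1.5]
finger_gap: 0.0236
grip_force: 49.1
```

Request:
apply_moves(moves=[{"xyz": [-0.05, 0, 0], "rotation": [0, 0, 0]}, {"xyz": [0, 0, 0], "rotation": [0, 0, 0]}])

```text
time_s: 18.35
position: [0.5092, -0.0059, 0.1773]
orientation: [0.241, -3.131, -0.0]
wrist_force: [-3.6, -1.3, -1.3]
finger_gap: 0.0232
grip_force: 49.1
```

Request:
apply_moves(moves=[{"xyz": [-0.05, 0, 0], "rotation": [0, 0, 0]}, {"xyz": [0, 0, 0], "rotation": [0, 0, 0]}])

```text
time_s: 18.6
position: [0.5127, -0.0056, 0.1778]
orientation: [-0.241, 3.13, -0.0]
wrist_force: [-1.6, 0.4, -0.9]
finger_gap: 0.0234
grip_force: 49.1
```

Request:
apply_moves(moves=[{"xyz": [-0.05, 0, 0], "rotation": [0, 0, 0]}, {"xyz": [0, 0, 0], "rotation": [0, 0, 0]}])

```text
time_s: 18.85
position: [0.5145, -0.0053, 0.1778]
orientation: [-0.241, 3.131, -0.0]
wrist_force: [-0.8, 0.0, -0.4]
finger_gap: 0.024
grip_force: 49.1
```

Request:
apply_moves(moves=[{"xyz": [-0.04, 0, 0], "rotation": [0, 0, 0]}, {"xyz": [0, 0, 0], "rotation": [0, 0, 0]}])

```text
time_s: 19.1
position: [0.5157, -0.005, 0.1777]
orientation: [-0.241, 3.131, 0.0]
wrist_force: [-0.4, 0.2, -0.4]
finger_gap: 0.0236
grip_force: 49.1
```

Request:
apply_moves(moves=[{"xyz": [-0.03, 0, 0], "rotation": [0, 0, 0]}, {"xyz": [0, 0, 0], "rotation": [0, 0, 0]}])

```text
time_s: 19.35
position: [0.5164, -0.0049, 0.1775]
orientation: [-0.241, 3.132, 0.0]
wrist_force: [-1.7, -0.2, -0.9]
finger_gap: 0.0236
grip_force: 49.1
```

Request:
apply_moves(moves=[{"xyz": [-0.03, 0, 0], "rotation": [0, 0, 0]}, {"xyz": [0, 0, 0], "rotation": [0, 0, 0]}])

```text
time_s: 19.6
position: [0.5179, -0.0047, 0.1776]
orientation: [-0.241, 3.132, 0.0]
wrist_force: [-1.4, 1.0, -1.5]
finger_gap: 0.0236
grip_force: 49.1
```

Request:
apply_moves(moves=[{"xyz": [-0.03, 0, 0], "rotation": [0, 0, 0]}, {"xyz": [0, 0, 0], "rotation": [0, 0, 0]}])

```text
time_s: 19.85
position: [0.5193, -0.0045, 0.1776]
orientation: [-0.241, 3.131, 0.0]
wrist_force: [-0.3, 0.5, -1.0]
finger_gap: 0.0235
grip_force: 49.1
```

Request:
apply_moves(moves=[{"xyz": [-0.03, 0, 0], "rotation": [0, 0, 0]}, {"xyz": [0, 0, 0], "rotation": [0, 0, 0]}])

```text
time_s: 20.1
position: [0.5202, -0.0043, 0.1776]
orientation: [-0.241, 3.132, -0.0]
wrist_force: [0.1, 0.3, -1.6]
finger_gap: 0.0236
grip_force: 49.1
```

Request:
apply_moves(moves=[{"xyz": [-0.03, 0, 0], "rotation": [0, 0, 0]}, {"xyz": [0, 0, 0], "rotation": [0, 0, 0]}])

```text
time_s: 20.35
position: [0.5214, -0.0041, 0.1776]
orientation: [-0.241, 3.132, 0.0]
wrist_force: [0.7, -0.5, -0.8]
finger_gap: 0.0237
grip_force: 49.1
```

Request:
apply_moves(moves=[{"xyz": [-0.03, 0, 0], "rotation": [0, 0, 0]}, {"xyz": [0, 0, 0], "rotation": [0, 0, 0]}])

```text
time_s: 20.6
position: [0.5224, -0.0039, 0.1775]
orientation: [-0.241, 3.132, 0.0]
wrist_force: [0.0, -1.0, -0.9]
finger_gap: 0.0236
grip_force: 49.1
```

Request:
apply_moves(moves=[{"xyz": [-0.03, 0, 0], "rotation": [0, 0, 0]}, {"xyz": [0, 0, 0], "rotation": [0, 0, 0]}])

```text
time_s: 20.85
position: [0.5234, -0.0038, 0.1774]
orientation: [0.241, -3.132, -0.0]
wrist_force: [-0.1, 0.7, -0.3]
finger_gap: 0.0238
grip_force: 49.1
```

Request:
apply_moves(moves=[{"xyz": [-0.03, 0, 0], "rotation": [0, 0, 0]}, {"xyz": [0, 0, 0], "rotation": [0, 0, 0]}])

```text
time_s: 21.1
position: [0.5239, -0.0036, 0.1772]
orientation: [0.241, -3.131, -0.0]
wrist_force: [-3.2, -0.9, -0.8]
finger_gap: 0.0236
grip_force: 49.2
```

Request:
apply_moves(moves=[{"xyz": [-0.03, 0, 0], "rotation": [0, 0, 0]}, {"xyz": [0, 0, 0], "rotation": [0, 0, 0]}])

```text
time_s: 21.35
position: [0.5243, -0.0034, 0.177]
orientation: [0.241, -3.129, -0.0]
wrist_force: [-5.6, -0.6, 0.4]
finger_gap: 0.0236
grip_force: 49.2
```

```bash
python3 -c "
from h import *
err(sh(-.038,-.0703,.1775),98.82)
im,d=imaging.grab_frame('side'); cv2.imwrite('pics/s9.png',im); np.save('s9.npy',d)
p=manip.sense()['position']; T=Ro.from_rotvec(manip.sense()['orientation'])
print(proj('side',[p+T.apply([-.0835,-.008,.0135]),p+T.apply([-.064,.006,.0135]),p+T.apply([-.03,-.008,.0135]),sh(0,-.0783,.164)]).round(1).tolist())
a=cv2.imread('pics/s6.png').max(2).astype(int); b=im.max(2).astype(int)
for v in range(198,218): print(v,b[v,298:324].tolist(),'|',(b-a)[v,304:324].tolist())
"
```

```text
t 21.35 pos [ 0.5243 -0.0034  0.177 ] d_units(goal frame) [ 0.12 -0.03 -0.01] rot [ 0.   -0.04 -0.  ] F [-5.6 -0.6  0.4] gap 0.0236
[[323.2, 205.8], [314.6, 204.3], [305.5, 210.7], [306.8, 210.5]]
198 [46, 46, 46, 47, 50, 63, 79, 91, 97, 103, 102, 99, 110, 145, 177, 191, 194, 193, 195, 194, 195, 195, 195, 195, 194, 195] | [-106, -106, -104, -99, -99, -101, -85, -46, -15, -4, -1, -2, -1, -3, -2, -2, -1, -1, -2, -1]
199 [47, 49, 50, 48, 50, 57, 72, 84, 89, 86, 78, 69, 80, 119, 161, 183, 191, 193, 193, 195, 196, 195, 194, 195, 195, 194] | [-113, -113, -112, -115, -123, -132, -118, -72, -26, -7, -2, -1, -2, -1, -1, -2, -3, -2, -2, -2]
200 [59, 61, 55, 49, 49, 54, 63, 75, 80, 78, 69, 59, 65, 101, 145, 177, 190, 192, 193, 194, 195, 195, 195, 195, 195, 194] | [-119, -117, -118, -123, -133, -141, -134, -89, -36, -9, -2, -2, -1, -2, -2, -2, -2, -2, -1, -2]
201 [84, 77, 60, 47, 46, 48, 55, 64, 68, 67, 60, 53, 63, 99, 145, 177, 192, 194, 194, 194, 194, 195, 195, 195, 195, 194] | [-121, -119, -125, -133, -141, -149, -136, -91, -36, -9, -2, -2, -1, -1, -2, -1, -1, -1, -1, -1]
202 [99, 85, 59, 45,
[... 2756 characters left out ...]
 -1, -1, -1, -2, -2, -3, -2, -1, -1, -1, -2, -1, -2, -1, -2, -1, -1, -1, -2]
215 [43, 47, 66, 107, 135, 132, 107, 83, 75, 74, 73, 74, 85, 116, 146, 163, 167, 167, 168, 169, 171, 177, 186, 192, 194, 195] | [-2, -1, -1, -1, -3, -2, -2, -1, -2, -1, -2, -1, 0, -1, -1, -1, -1, -2, -2, -2]
216 [53, 63, 80, 115, 145, 148, 127, 96, 77, 74, 74, 72, 76, 96, 128, 154, 166, 166, 166, 167, 170, 174, 181, 189, 193, 195] | [-2, -1, -3, -2, -2, -1, -2, -2, -1, -2, 0, -1, -1, -2, -1, -1, -2, -1, -1, -1]
217 [75, 87, 95, 112, 140, 154, 144, 113, 85, 76, 74, 72, 73, 86, 112, 141, 160, 165, 165, 166, 168, 171, 175, 181, 188, 193] | [-2, -2, -3, -2, -2, -2, -3, -2, -3, -2, -1, -1, -1, -1, -2, -1, -1, -2, -2, -1]
```

Numerically, the wire shows beyond the stud: the tip is at about (322,206), predicted (323,206), so the leg is through the hole. The force record shows a rise, a snap at x≈0.511 and then a stop at x≈0.524. I'll press once more to confirm the stop.

Request:
apply_moves(moves=[{"xyz": [-0.04, 0, 0], "rotation": [0, 0, 0]}, {"xyz": [-0.03, 0, 0], "rotation": [0, 0, 0]}, {"xyz": [0, 0, 0], "rotation": [0, 0, 0]}])

```text
time_s: 21.78
position: [0.5248, -0.003, 0.1765]
orientation: [0.24, -3.125, -0.0]
wrist_force: [-11.1, -1.8, 3.6]
finger_gap: 0.0234
grip_force: 49.5
```

Request:
apply_moves(moves=[{"xyz": [0.08, 0, 0], "rotation": [0, 0, 0]}, {"xyz": [0, 0, 0], "rotation": [0, 0, 0]}, {"xyz": [0, 0, 0], "rotation": [0, 0, 0]}])

```text
time_s: 22.15
position: [0.5244, -0.0035, 0.1771]
orientation: [0.241, -3.13, 0.0]
wrist_force: [-6.1, -0.7, 0.4]
finger_gap: 0.0238
grip_force: 49.2
```

```bash
python3 -c "
from h import *
err([.524,-.0035,.1775],98.82); print(manip.sense()['torque'])"
```

```text
t 22.15 pos [ 0.5244 -0.0035  0.1771] d_units(goal frame) [ 0.01  0.   -0.01] rot [ 0.   -0.03 -0.  ] F [-6.1 -0.7  0.4] gap 0.0238
[-0.18845973  1.25967152 -0.00385477]
```

Request:
apply_moves(moves=[{"xyz": [0.05, 0, 0], "rotation": [0, 0, 0]}, {"xyz": [0, 0, 0], "rotation": [0, 0, 0]}])

```text
time_s: 22.4
position: [0.5239, -0.0038, 0.1776]
orientation: [-0.241, 3.131, -0.0]
wrist_force: [-2.1, 0.2, -1.5]
finger_gap: 0.0238
grip_force: 49.2
```

Request:
apply_moves(moves=[{"xyz": [0, 0, 0], "rotation": [0, 0, 0]}, {"xyz": [0, 0, 0], "rotation": [0, 0, 0]}, {"xyz": [0, 0, 0], "rotation": [0, 0, 0]}, {"xyz": [0, 0, 0], "rotation": [0, 0, 0]}], hand=0.5)

```text
time_s: 22.9
position: [0.5237, -0.0038, 0.1776]
orientation: [-0.241, 3.132, -0.0]
wrist_force: [-0.3, -0.4, 0.2]
finger_gap: 0.0427
grip_force: 0.0
```

Request:
apply_moves(moves=[{"xyz": [0, 0, -0.1], "rotation": [0, 0, 0]}, {"xyz": [0, 0, -0.3], "rotation": [0, 0, 0]}, {"xyz": [0, 0, -0.6], "rotation": [0, 0, 0]}, {"xyz": [0, 0, -0.8], "rotation": [0, 0, 0]}, {"xyz": [0.6, 0, -0.8], "rotation": [0, 0, 0]}])

```text
time_s: 23.52
position: [0.5006, -0.0075, 0.2833]
orientation: [-0.242, 3.131, -0.001]
wrist_force: [-0.3, -1.0, -0.4]
finger_gap: 0.0428
grip_force: 0.0
```

Request:
apply_moves(moves=[{"xyz": [0.9, -0.9, 0], "rotation": [0, 0, 0]}, {"xyz": [0.9, -0.9, 0], "rotation": [0, 0, 0]}, {"xyz": [0.6, -0.9, 0], "rotation": [0, 0, 0]}, {"xyz": [0, -0.9, 0], "rotation": [0, 0, 0]}, {"xyz": [0, -0.9, 0], "rotation": [0, 0, 0]}])

```text
time_s: 24.15
position: [0.4324, -0.2014, 0.2828]
orientation: [-0.24, 3.131, -0.002]
wrist_force: [0.4, 0.2, -1.5]
finger_gap: 0.043
grip_force: 0.0
```

```bash
python3 -c "
from h import *
err([.524,-.0035,.1775],98.82)
im,d=imaging.grab_frame('side'); cv2.imwrite('pics/sA.png',im); np.save('sA.npy',d)
im2,d2=imaging.grab_frame('top'); cv2.imwrite('pics/tA.png',im2)
# expected clip at home with stud at S
ax=np.radians(SY);X=np.array([np.cos(ax),np.sin(ax),0]);Y=np.array([-np.sin(ax),np.cos(ax),0])
tcp=np.array([.524,-.0035,.1775]); O=tcp-[0,0,.0135]
for nm,q in(('tip',(83.5,-8)),('sl-',(0,-8)),('sl+',(0,8)),('bow',(64,6))):
    P=O+X*q[0]/1e3+Y*q[1]/1e3; print(nm,proj('side',P).round(1),proj('top',P).round(1))
for n,i in(('side',im),('top',im2)):
    u0,v0=proj(n,O)[0].astype(int); g=i.max(2)[v0-14:v0+14,u0-14:u0+14]; m=(g<90 if n=='side' else g<120).astype(np.uint8)
    k,l,st,ce=cv2.connectedComponentsWithStats(m)
    print(n,[(st[j].tolist(),(ce[j]+[u0-14,v0-14]).round(1).tolist()) for j in range(1,k) if st[j,4]>4])
# bar angle
P,uv=seg('side',d,.14,.165,(.48,.62,-.05,.18)); R=np.c_[X[:2],Y[:2]]; L=(P[:,:2]-C)@R; m=(abs(L[:,0])<.012)&(L[:,1]<.07)&(L[:,1]>-.055); print('bar',np.polyfit(.088-L[m,1],P[m,2],1),m.sum())
P,uv=seg('side',d,.16,.2,(.5,.62,-.06,.02)); print('stud',np.median((P[:,:2]-C)@R,0),len(P))
"
```

```text
t 24.15 pos [ 0.4324 -0.2014  0.2828] d_units(goal frame) [-3.02  4.54  2.63] rot [-0.01  0.02 -0.01] F [ 0.4  0.2 -1.5] gap 0.043
tip [[323.2 205.6]] [[303.5 171.7]]
sl- [[295.2 213.4]] [[307.6 198.7]]
sl+ [[292.8 209.6]] [[302.2 199.4]]
bow [[314.5 204.1]] [[299.8 178.6]]
side [([0, 0, 20, 28, 468], [288.2, 209.6]), ([25, 13, 3, 9, 18], [306.3, 214.2]), ([18, 25, 10, 3, 16], [301.9, 223.4])]
top [([11, 10, 11, 9, 78], [305.6, 198.6]), ([5, 24, 3, 4, 9], [296.1, 210.3])]
bar [-0.01758658  0.15103043] 60
stud [ 0.00027886 -0.0791894 ] 96
```

Request:
apply_moves(moves=[{"xyz": [0.8, 0.9, -0.3], "rotation": [0, 0, 0]}, {"xyz": [0.8, 0.9, -0.3], "rotation": [0, 0, 0]}, {"xyz": [0.2, 0.9, 0], "rotation": [0, 0, 0]}, {"xyz": [0, 0.9, 0], "rotation": [0, 0, 0]}, {"xyz": [0, 0.9, 0], "rotation": [0, 0, 0]}])

```text
time_s: 24.88
position: [0.333, -0.0317, 0.3063]
orientation: [-0.241, 3.131, -0.0]
wrist_force: [0.5, -0.0, -0.3]
finger_gap: 0.0431
grip_force: 0.0
```

Request:
apply_moves(moves=[{"xyz": [0, 0.9, 0], "rotation": [0, 0, 0]}, {"xyz": [0, 0.9, 0], "rotation": [0, 0, 0]}, {"xyz": [0, 0.9, 0], "rotation": [0, 0, 0]}, {"xyz": [0, 0.9, 0], "rotation": [0, 0, 0]}, {"xyz": [0, 0, 0], "rotation": [0, 0, 0]}])

```text
time_s: 25.5
position: [0.3106, 0.111, 0.3061]
orientation: [-0.25, 3.131, 0.001]
wrist_force: [0.4, -0.7, 0.3]
finger_gap: 0.0429
grip_force: 0.0
```

```bash
python3 -c "
from h import *
im,d=imaging.grab_frame('side'); cv2.imwrite('pics/sB.png',im); np.save('sB.npy',d)
im2,d2=imaging.grab_frame('top'); cv2.imwrite('pics/tB.png',im2); np.save('tB.npy',d2)
for n,i,b,th in(('side',im,(200,222,280,306),75),('top',im2,(188,212,292,318),110)):
    g=i.max(2)[b[0]:b[1],b[2]:b[3]]; k,l,st,ce=cv2.connectedComponentsWithStats((g<th).astype(np.uint8))
    print(n,[(st[j].tolist(),(ce[j]+[b[2],b[0]]).round(1).tolist()) for j in range(1,k) if st[j,4]>4])
ax=np.radians(SY);X=np.array([np.cos(ax),np.sin(ax)]);Y=np.array([-X[1],X[0]]);R=np.c_[X,Y]
for n,dd in(('side',d),('top',d2)):
    P,uv=seg(n,dd,.13,.175,(.45,.65,-.08,.2)); L=(P[:,:2]-C)@R
    m=(abs(L[:,0])<.014)&(L[:,1]<.06)&(L[:,1]>-.06); print(n,'bar',np.polyfit(.088-L[m,1],P[m,2],1),np.median(P[m,2]),m.sum())
    m=(L[:,0]<-.025)&(L[:,0]>-.06)&(P[:,2]>.14)&(L[:,1]<-.04); print('sleeves',len(P[m]),np.median(L[m],0),np.median(P[m,2]) if m.any() else '')
b=im.max(2)
for v in range(203,217): print(v,b[v,284:326].tolist())
"
```

```text
side [([9, 11, 11, 8, 55], [294.0, 214.6])]
top [([9, 7, 11, 9, 68], [305.3, 198.8]), ([3, 21, 3, 3, 8], [296.1, 210.1])]
side bar [-0.00293706  0.148776  ] 0.14906801513804147 275
sleeves 70 [-0.037845   -0.07165937] 0.15617836984837086
top bar [-0.00315676  0.1495749 ] 0.1496652122044373 371
sleeves 61 [-0.03871736 -0.06915753] 0.15793156785706342
203 [196, 196, 194, 186, 164, 128, 91, 81, 105, 138, 159, 166, 168, 169, 169, 170, 169, 170, 169, 169, 167, 172, 179, 187, 193, 194, 190, 183, 181, 186, 187, 184, 186, 190, 190, 190, 188, 186, 185, 186, 188, 188]
204 [196, 196, 195, 193, 185, 164, 134, 112, 108, 126, 149, 163, 168, 169, 170, 169, 170, 169, 169, 169, 168, 169, 170, 175, 183, 188, 186, 178, 177, 178, 174, 172, 180, 186, 186, 184, 179, 172, 172, 178, 184, 187]
205 [196, 196, 196, 196, 193, 186, 173, 158, 143, 135, 143, 158, 167, 168, 170, 169, 171, 171, 171, 170, 167, 163, 160, 161, 168, 175, 177, 173, 168, 163, 152, 153, 168, 177, 173, 168, 163, 159, 163, 176, 185, 187]
206 [196, 197, 196, 196, 195, 195, 191, 185, 176, 160, 147, 151, 163, 168, 170, 170, 171, 171, 171, 170, 
[... 1457 characters left out ...]
123, 108, 92, 82, 77, 75, 75, 81, 105, 139, 157, 161, 163, 165, 166, 170, 177, 184, 188, 190, 192, 191, 191, 190]
214 [103, 108, 114, 111, 92, 67, 51, 44, 43, 42, 42, 42, 43, 44, 50, 72, 108, 134, 136, 116, 91, 76, 72, 74, 75, 77, 96, 131, 154, 163, 164, 164, 165, 168, 172, 177, 185, 190, 191, 191, 191, 190]
215 [97, 104, 110, 104, 84, 62, 48, 43, 42, 43, 43, 44, 46, 50, 59, 73, 103, 135, 147, 133, 105, 82, 74, 74, 74, 73, 84, 114, 143, 159, 164, 164, 164, 165, 168, 172, 183, 189, 190, 191, 191, 190]
216 [96, 102, 110, 107, 94, 77, 59, 47, 44, 45, 46, 51, 59, 71, 82, 91, 103, 128, 148, 147, 125, 95, 78, 74, 74, 72, 76, 95, 126, 151, 162, 162, 162, 164, 166, 170, 178, 185, 189, 191, 190, 191]
```

The sleeves sit at shaker x ≈ −38 mm, y ≈ −70 mm, which is fully home. The clip sags slightly within the hole's clearance, and the bar slope is about −0.003 rad. I'm handing in.

```bash
python3 -c "
from plant import manip
print(manip.job_done())"
```

```text
the job is handed in; nothing more can be done
None
```

The job is handed in, with no verdict shown: the bar is down on the lid with its fork round the stud, and the clip is through the cross hole, snapped over and pushed to its stop (its loop end sags a few millimetres in the hole's play).

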